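Put the wire-loop clay tools back in their tray

ROBOT

A 7-joint arm with a two-finger parallel gripper is mounted at the origin on the work surface. World frame = base frame: x ahead of the robot, y to its left, z up, the work surface at z = 0. Lengths are in m, angles in rad, forces in N, time in s.
With the tool pointing down it reaches from about 0.425 to 0.925 m from the base axis. Payload 6.8 kg.
Tool frame: the origin (TCP) lies midway between the tips of the shut fingers; the grasp point (between the pads) lies 19 mm behind it; z points along the fingers, y is the line along which they close (so a half turn about z gives the same grasp; the last joint's range is limited). The gripper opens to 85 mm and grips with 20 to 120 N. Pads are 22 mm wide; open, the fingers measure 114 mm over their backs; the gripper's body (76 mm by 85 mm) begins 54 mm behind the grasp point. The pads swing forward as they close: fully open they stand 13 mm farther back than shut.
Start: joints at [-1.409, 0.477, 0.022, 1.555, -0.011, 1.109, -0.083], TCP at [0.18, 0.651, 0.231] pointing down, gripper open.
Joint ranges: [-2.96, 2.96], [-0.34, 2.1], [-1.41, 1.46], [0.24, 2.44], [-1.37, 4.51], [0.17, 1.92], [-2.96, 2.96]. Speed limits (rad/s): [2.39, 2.39, 3.14, 3.14, 3.14, 3.14, 3.14].

INTERFACE

Orientations are given as a rotation vector (axis times angle).
In Python, from bench import status, vision, r gives the robot as it stands. The module is installed in compiled form; this text tells all that it offers.
- The arm moves only by the shell command python3 -m handwheel 'ROWS' [OPENING] [FORCE]. ROWS is JSON, a list of rows, each an object with "dp": the shift along the tool's x, y, z in m, a list of three; "delta_rot": the turn, a rotation vector about the tool's x, y, z in rad, a list of three. In form: [{"dp": [x, y, z], "delta_rot": [rx, ry, rz]}, ...]. A call has 1 to 12 rows; each row is the pose to reach, as a shift and turn from the pose commanded when the call began, along the tool's axes at that moment; what a row does not reach only later rows make up. A row lasts 1/8 s, in which the tool goes at most 62.5 mm and 10.7 degrees, less where a joint would pass 70% of its speed; a pose out of reach is approached as far as the arm can. A call with a gripper value outside its range is refused whole. OPENING is the opening, from 0 (shut) to 1 (fully open), set as the call begins (- or left out, the last holds). The fingers move at their own pace and stop on an object; FORCE is the grip in N (left out, the last holds). Time passes only in rows, so rows that repeat a pose let the fingers close. It gives the time, the measured TCP pose, the force, the opening and the grip force at its end, in the units of the state.
- status.get_obs(): the state, without advancing time (a new reading comes with each control period).
- vision.grab_frame(name): name is "scene" or "top" or "wrist"; returns a dict with "img" (420x560x3 uint8, blue, green, red), "fovy" (degrees; the focal length in pixels is half the picture's height over the tangent of half this angle, whatever the lens; pixels are square), "cx", "cy" (the principal point, pixels), "world_from_camera" (4x4, takes a point from camera to world coordinates). Camera axes: x right, y up, looking along -z (the intrinsics and any distortion apply to the point x, -y, -z); pixel columns grow to the right and rows downward; lengths in m; the calibration is good to about 2 mm. The wrist camera is an equidistant fisheye: a pixel r from the principal point sees the ray r / f radians off the axis. A picture is of the moment at which its call begins. There is no depth.
- r.hand_in(): hands the job in; it is judged then, once.
The state is a dict: "clock": time; "joints": joint angles; "qvel": joint speeds; "tau": joint torques, N m; "tcp_pos": TCP position; "orientation": TCP orientation; "contact_force": force on the tool from outside, world axes, zero at the start; "moment": the same for the moment, N m; "grip_width": finger opening in m; "gripper_force": force on a finger pad.
Only numpy, scipy, OpenCV 4.12 (cv2) and the standard library are available. Lean on these libraries where they do the work, as an engineer would, in place of code of your own. Each camera call takes 0.05 s, during which the arm holds its last target. There are 200 camera calls.

TASK

Gather the three wire-loop clay tools into the wooden tray, each lying flat along the channel that fits its loop: the widest loop in the widest channel, the middle one in the middle-sized channel, the slimmest in the narrowest; either end may point either way. Leave the brush, the modelling knife, the pot and the clay where they are.

Things in the scene. Friction and masses are not known exactly. Their poses are not given: they have to be found in the camera images.
- tool_wide: Clay tool with an open steel wire loop, the widest: a D-shaped loop 56 mm across. 160 mm long, 35 to 70 g, lying flat. Wooden handle 18 mm wide, 16 tall, from x -80 to +25 mm (grip here), then brass collar, then the loop, x +40 to +80, wire 4.4 mm thick, its centre 8 mm above the underside. Origin: mid-length on the underside; x along the tool towards the loop, z up.
- tool_mid: Clay tool with an open steel wire loop, the middle one: a square loop 36 mm across. 160 mm long, 35 to 70 g, lying flat. Wooden handle 18 mm wide, 16 tall, from x -80 to +25 mm (grip here), then brass collar, then the loop, x +40 to +80, wire 4.4 mm thick, its centre 8 mm above the underside. Origin: mid-length on the underside; x along the tool towards the loop, z up.
- tool_slim: Clay tool with an open steel wire loop, the slimmest: a loop 18 mm across. 160 mm long, 35 to 70 g, lying flat. Wooden handle 18 mm wide, 16 tall, from x -80 to +25 mm (grip here), then brass collar, then the loop, x +40 to +80, wire 4.4 mm thick, its centre 8 mm above the underside. Origin: mid-length on the underside; x along the tool towards the loop, z up.
- brush: Flat brush, a look-alike to be left alone: same wooden handle and 160 mm length, but a solid dark head 36 mm across instead of a wire loop. Origin and axes as for the tools: mid-length on its underside, x towards the head.
- knife: Wooden modelling knife, a look-alike to be left alone: same wooden handle, but a solid pale wooden blade 24 mm across with a round end instead of a wire loop. 160 mm long. Origin: mid-length on its underside, x towards the blade.
- liner_wide: Fixed wooden liner in the plywood tray, with the widest channel, 72 mm wide between pale blocks at its four corners. Dark plate 190 x 78 mm. Origin: centre of its underside, 6 mm above the table; tools lie on its top at z +4 mm. x runs along the channel. Blocks: 45 mm long, tops at z +18 mm; the middle 100 mm is clear across.
- liner_mid: Fixed wooden liner in the plywood tray, with the middle channel, 52 mm wide between pale blocks at its four corners. Dark plate 190 x 78 mm. Origin: centre of its underside, 6 mm above the table; tools lie on its top at z +4 mm. x runs along the channel. Blocks: 45 mm long, tops at z +18 mm; the middle 100 mm is clear across. Liners lie side by side in any order.
- liner_slim: Fixed wooden liner in the plywood tray, with the narrowest channel, 34 mm wide between pale blocks at its four corners. Dark plate 190 x 78 mm. Origin: centre of its underside, 6 mm above the table; tools lie on its top at z +4 mm. x runs along the channel. Blocks: 45 mm long, tops at z +18 mm; the middle 100 mm is clear across. Tray 204 x 248 mm, rim 24 mm high.
- pot: Round glazed slip pot, 80 mm across, 85 mm tall, open top, standing beyond the tools. Bystander. Origin: centre of its underside.
- clay: Brick of terracotta clay, 90 x 120 x 55 mm tall, lying beyond the tools. Bystander. Origin: centre of its underside.
Mind the look-alikes: they are no part of the job. What is shaped like the tool_slim but purple or turquoise is not meant. What is shaped like the tool_wide but purple is not meant.

How it is judged:
By the outcome, as a careful person would: the job done as asked, in the order asked, and still so for the second after the job is handed in, with the robot touching nothing.
It also fails if it takes over 83 s, if anything falls off the work surface, if the arm or the gripper's body presses on something with over 40 N, if the wrist force passes 120 N, or if a joint passes its speed limit or range.

## Working session

There is one attempt and no reset: what is moved stays moved. The work goes in short steps, Python scripts to look and compute and a shell command to move; the robot and the scene stay as the last step left them, time stands still between calls to the robot, and variables do not carry over. Pictures are saved under pics/ and viewed, at most 14 in all, crops included, and the job is handed in when it is done.

```bash
mkdir -p pics; python3 - <<'E'
from bench import status,vision
import cv2,numpy as np,pickle
o=status.get_obs(); print({k:np.round(v,3) for k,v in o.items()})
d={}
for n in("top","scene"):
    f=vision.grab_frame(n); d[n]=f; cv2.imwrite(f"pics/{n}0.png",cv2.resize(f["img"],(784,588),interpolation=cv2.INTER_CUBIC)); print(n,f["fovy"],f["cx"],f["cy"],np.round(f["world_from_camera"],3).tolist(), [k for k in f])
pickle.dump(d,open("f0.pkl","wb"))
E
```

```text
{'clock': np.float64(0.0), 'joints': array([-1.409,  0.478,  0.022,  1.556, -0.011,  1.109, -0.083]), 'qvel': array([ 0.001, -0.   , -0.   , -0.001, -0.001, -0.001, -0.   ]), 'tau': array([-0.0000e+00, -5.9644e+01,  1.6070e+00, -2.8120e+01,  1.2000e-02,
        9.0000e-03,  0.0000e+00]), 'tcp_pos': array([0.18, 0.65, 0.23]), 'orientation': array([-4.220e-01, -3.113e+00,  3.000e-03]), 'contact_force': array([-1.152,  0.438, -0.981]), 'moment': array([-0.01 ,  0.024,  0.01 ]), 'gripper_force': np.float64(0.0), 'grip_width': np.float64(0.085)}
top 56.98884020806234 279.7414850797179 208.56738917420884 [[0.019, 0.982, -0.19, 0.332], [-1.0, 0.019, 0.0, 0.005], [0.004, 0.19, 0.982, 1.068], [0.0, 0.0, 0.0, 1.0]] ['img', 'fovy', 'cx', 'cy', 'world_from_camera']
scene 53.45443726678717 281.7084055485812 208.22434397783994 [[0.637, -0.466, 0.614, 1.085], [0.771, 0.36, -0.526, -0.494], [0.024, 0.808, 0.589, 0.563], [0.0, 0.0, 0.0, 1.0]] ['img', 'fovy', 'cx', 'cy', 'world_from_camera']
```

View pics/top0.png

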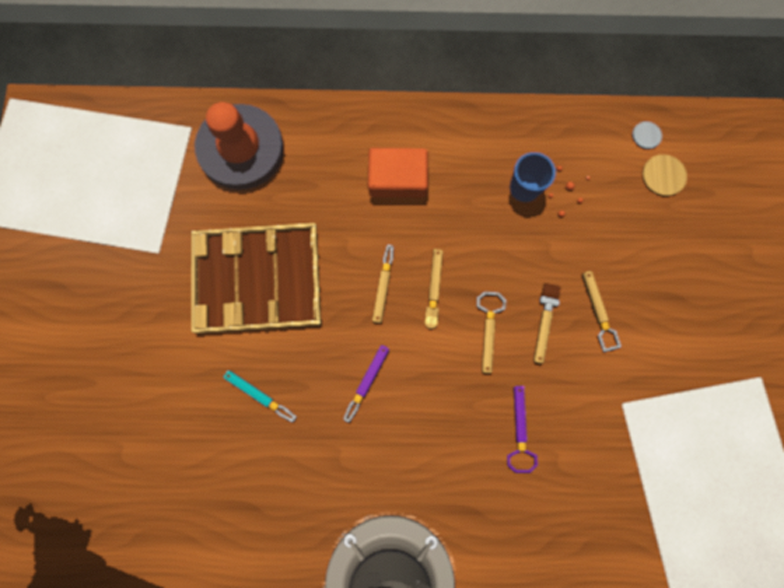

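View pics/scene0.png

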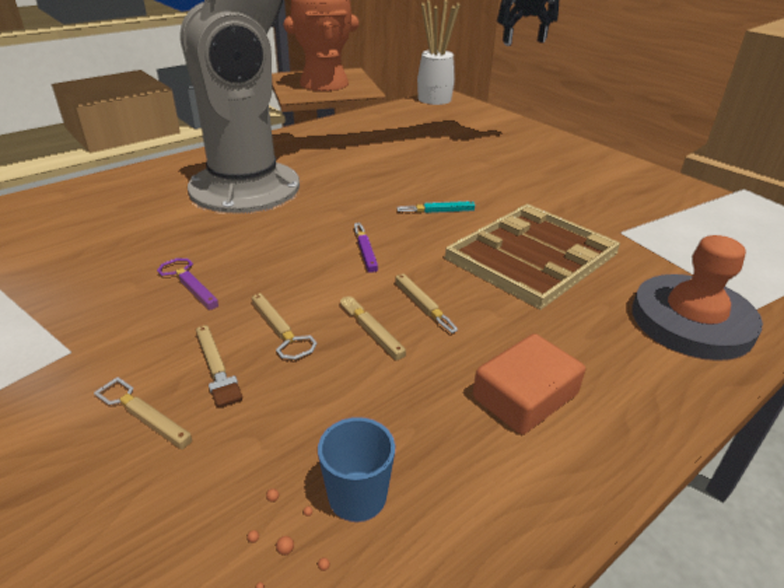

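```bash
cat > h.py <<'E'
import numpy as np
def ray(f,u,v,z):
    "pixel (original picture) -> world point at height z, pinhole"
    F=210/np.tan(np.radians(f["fovy"]/2)); T=f["world_from_camera"]
    d=T[:3,:3]@np.array([(u-f["cx"])/F,-(v-f["cy"])/F,-1]); o=T[:3,3]
    return o+d*(z-o[2])/d[2]
E
python3 - <<'E'
import pickle,cv2
f=pickle.load(open("f0.pkl","rb"))["top"]["img"]
cv2.imwrite("pics/tools.png",cv2.resize(f[170:274,256:450],None,fx=4,fy=4,interpolation=cv2.INTER_CUBIC))
cv2.imwrite("pics/tray.png",cv2.resize(f[155:241,132:232],None,fx=6,fy=6,interpolation=cv2.INTER_CUBIC))
E
```

```text
(no output)
```

View pics/tools.png

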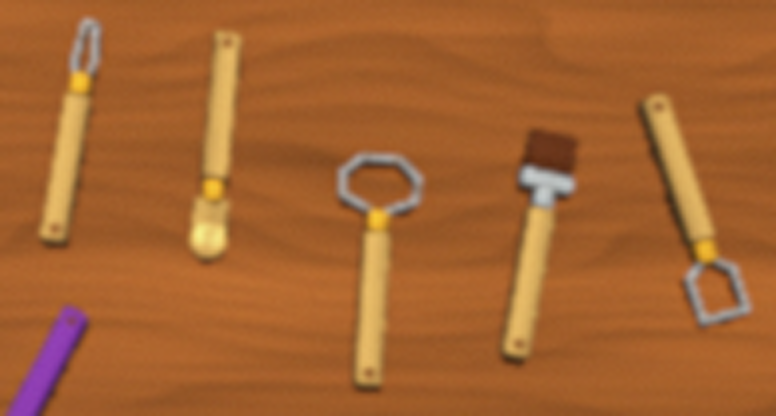

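View pics/tray.png

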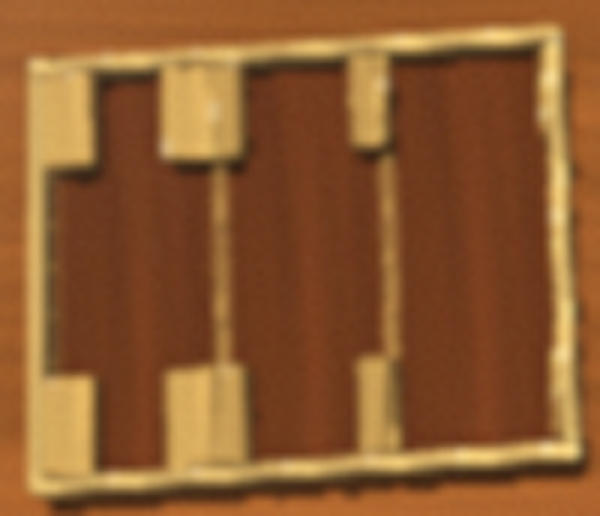

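```bash
python3 - <<'E'
import pickle,numpy as np
from h import ray
f=pickle.load(open("f0.pkl","rb"))["top"]
T=lambda x,y,z: ray(f,256+(x+.5)/4-.5,170+(y+.5)/4-.5,z)[:2]
R=lambda x,y,z=.024: ray(f,132+(x+.5)/6-.5,155+(y+.5)/6-.5,z)[:2]
for n,b,c,t in(("slim",(53,241),(80,82),(91,21)),("wide",(368,386),(377,219),(380,153)),("mid",(656,97),(706,250),(724,318)),("knife",(228,33),(212,188),(207,258)),("brush",(516,357),(543,190),(551,133))):
    B=T(*b,.012);C=T(*c,.008);E=T(*t,.008); d=E-B
    print(n,"mid",((B+E)/2).round(4),"len",np.linalg.norm(d).round(4),"yaw",np.degrees(np.arctan2(d[1],d[0])).round(1),"coll",C.round(4),np.linalg.norm(C-B).round(4))
q=np.array([R(30,62),R(558,28),R(582,460),R(32,492)]);print(q.round(4),np.linalg.norm(q-np.roll(q,-1,0),axis=1).round(4),q.mean(0).round(4))
for n,a,b in(("slimR",(161,110),(167,420)),("midR",(350,100),(358,405)),("slimL",(97,115),(95,420)),("midL",(243,110),(246,410)),("wideL",(390,100),(400,405))):
    A=R(*a);B=R(*b);d=A-B;print(n,A.round(4),B.round(4),((A+B)/2).round(4),np.degrees(np.arctan2(d[1],d[0])).round(1))
E
```

```text
slim mid [0.556  0.0217] len 0.1601 yaw -8.3 coll [0.5906 0.017 ] 0.1149
wide mid [ 0.4628 -0.1878] len 0.162 yaw -4.1 coll [ 0.497  -0.1907] 0.1153
mid mid [ 0.5098 -0.4074] len 0.1589 yaw -165.3 coll [ 0.4797 -0.4178] 0.1113
knife mid [ 0.5474 -0.0799] len 0.1602 yaw 175.1 coll [ 0.5166 -0.0763] 0.1111
brush mid [ 0.4818 -0.2983] len 0.1598 yaw -11.1 coll [ 0.5196 -0.3066] 0.1186
[[0.6518 0.4086]
 [0.6733 0.1625]
 [0.4693 0.1423]
 [0.45   0.3897]] [0.247  0.205  0.2482 0.2026] [0.5611 0.2758]
slimR [0.6297 0.3455] [0.484  0.3314] [0.5569 0.3385] 5.5
midR [0.6363 0.2579] [0.4925 0.2452] [0.5644 0.2515] 5.0
slimL [0.6267 0.3751] [0.4834 0.3641] [0.555  0.3696] 4.4
midL [0.6305 0.3074] [0.4893 0.2959] [0.5599 0.3017] 4.6
wideL [0.6367 0.2392] [0.4929 0.2261] [0.5648 0.2327] 5.2
```

```bash
cat >> h.py <<'E'
def go(*targets):
    "tool-frame rows from the present pose to world targets (x,y,z,yaw deg of the handle axis)"
    from bench import status
    from scipy.spatial.transform import Rotation as Ro
    o=status.get_obs(); p=np.array(o["tcp_pos"]); R=Ro.from_rotvec(o["orientation"]); x=R.as_matrix()[:,0]
    y0=np.degrees(np.arctan2(x[1],x[0]))
    print("t",round(o["clock"],2),"p",p.round(4),"yaw",round(y0,1),"j",np.round(o["joints"],2),"w",round(o["grip_width"],4))
    for t in targets:
        yaw=np.radians(t[3]+180*round((y0-t[3])/180)); c,s=np.cos(yaw),np.sin(yaw)
        Rt=Ro.from_matrix(np.array([[c,s,0],[s,-c,0],[0,0,-1]]))
        print(t,(R.inv().apply(np.array(t[:3])-p)).round(4).tolist(),(R.inv()*Rt).as_rotvec().round(4).tolist())
E
python3 -c "
from h import go
go((.57,.22,.2,-4.1),(.453,-.187,.1,-4.1))"
```

```text
t 0.1 p [0.1798 0.6501 0.2304] yaw 164.5 j [-1.41  0.48  0.02  1.56 -0.01  1.11 -0.08] w 0.0857
(0.57, 0.22, 0.2, -4.1) [-0.4907, -0.3105, 0.031] [-0.0017, -0.0, -0.1982]
(0.453, -0.187, 0.1, -4.1) [-0.4864, -0.7338, 0.1317] [-0.0017, -0.0, -0.1982]
```

```bash
python3 -m handwheel '[{"dp":[-0.49,-0.31,0.03],"delta_rot":[0,0,-0.198]},{"dp":[-0.49,-0.31,0.03],"delta_rot":[0,0,-0.198]},{"dp":[-0.49,-0.31,0.03],"delta_rot":[0,0,-0.198]},{"dp":[-0.49,-0.31,0.03],"delta_rot":[0,0,-0.198]},{"dp":[-0.49,-0.31,0.03],"delta_rot":[0,0,-0.198]},{"dp":[-0.49,-0.31,0.03],"delta_rot":[0,0,-0.198]},{"dp":[-0.49,-0.31,0.03],"delta_rot":[0,0,-0.198]},{"dp":[-0.49,-0.31,0.03],"delta_rot":[0,0,-0.198]},{"dp":[-0.49,-0.31,0.03],"delta_rot":[0,0,-0.198]},{"dp":[-0.49,-0.31,0.03],"delta_rot":[0,0,-0.198]},{"dp":[-0.49,-0.31,0.03],"delta_rot":[0,0,-0.198]}]' 0.7 40
python3 -c "
from h import go
go((.453,-.187,.1,-4.1))"
```

```text
clock: 1.48
tcp_pos: [0.5698, 0.2201, 0.2008]
orientation: [-0.117, -3.139, 0.001]
contact_force: [0.1, 0.5, 0.8]
grip_width: 0.0597
gripper_force: 0.0
t 1.48 p [0.5698 0.2201 0.2008] yaw 175.7 j [-0.59  0.4   0.16  1.75 -0.07  0.99  1.09] w 0.0597
(0.453, -0.187, 0.1, -4.1) [0.0861, -0.4146, 0.1011] [-0.0006, -0.0007, -0.0028]
```

```bash
python3 -m handwheel '[{"dp":[0.086,-0.415,0.1],"delta_rot":[0,0,0]},{"dp":[0.086,-0.415,0.1],"delta_rot":[0,0,0]},{"dp":[0.086,-0.415,0.1],"delta_rot":[0,0,0]},{"dp":[0.086,-0.415,0.1],"delta_rot":[0,0,0]},{"dp":[0.086,-0.415,0.1],"delta_rot":[0,0,0]},{"dp":[0.086,-0.415,0.1],"delta_rot":[0,0,0]},{"dp":[0.086,-0.415,0.1],"delta_rot":[0,0,0]},{"dp":[0.086,-0.415,0.1],"delta_rot":[0,0,0]},{"dp":[0.086,-0.415,0.1],"delta_rot":[0,0,0]}]'
python3 - <<'E'
from h import go
from bench import vision
import cv2
go((.453,-.187,.003,-4.1))
f=vision.grab_frame("wrist"); cv2.imwrite("pics/w1.png",f["img"]); print(f["fovy"])
E
```

```text
clock: 2.6
tcp_pos: [0.4546, -0.1842, 0.1013]
orientation: [0.108, 3.14, 0.002]
contact_force: [0.0, 0.8, -0.1]
grip_width: 0.0598
gripper_force: 0.0
t 2.6 p [ 0.4546 -0.1842  0.1013] yaw 176.0 j [ 0.04  0.36  0.26  2.12 -0.15  0.68  1.9 ] w 0.0598
(0.453, -0.187, 0.003, -4.1) [0.0014, -0.003, 0.0983] [0.0013, 0.0001, 0.0025]
65.70646984690485
```

View pics/w1.png

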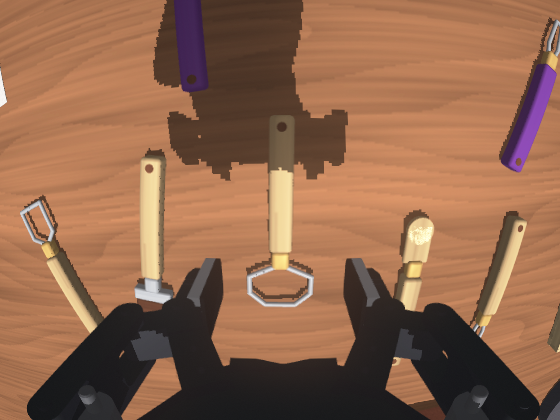

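Candidates in the enlarged top picture: wide-like are wood (490,330) and purple (521,430). Slim-like are wood (384,285), purple (366,383) and turquoise (260,395). Mid-like are the wood square loop (602,312) and the brush (547,323), with the knife at (434,290). I chose the three plain-wood wire loops. The wrist picture shows the wood D-loop tool (280,200) centred between the fingers, so I go down.

```bash
python3 -m handwheel '[{"dp":[0.001,-0.003,0.06],"delta_rot":[0,0,0]},{"dp":[0.001,-0.003,0.09],"delta_rot":[0,0,0]},{"dp":[0.001,-0.003,0.098],"delta_rot":[0,0,0]},{"dp":[0.001,-0.003,0.098],"delta_rot":[0,0,0]}]'
python3 -m handwheel '[{"dp":[0,0,0],"delta_rot":[0,0,0]},{"dp":[0,0,0],"delta_rot":[0,0,0]},{"dp":[0,0,0],"delta_rot":[0,0,0]},{"dp":[0,0,0],"delta_rot":[0,0,0]},{"dp":[0,0,0],"delta_rot":[0,0,0]},{"dp":[0,0,0],"delta_rot":[0,0,0]}]' 0 40
python3 -m handwheel '[{"dp":[0,0,-0.05],"delta_rot":[0,0,0]},{"dp":[0,0,-0.1],"delta_rot":[0,0,0]},{"dp":[0,0,-0.12],"delta_rot":[0,0,0]},{"dp":[0,0,-0.12],"delta_rot":[0,0,0]}]'
python3 - <<'E'
from h import go
from bench import vision
import cv2
go((.558,.197,.12,5.1))
f=vision.grab_frame("wrist"); cv2.imwrite("pics/w2.png",f["img"])
E
```

```text
clock: 3.15
tcp_pos: [0.4536, -0.1883, 0.0037]
orientation: [0.109, 3.139, 0.001]
contact_force: [0.4, 0.1, 0.6]
grip_width: 0.0597
gripper_force: 0.0
clock: 3.9
tcp_pos: [0.4536, -0.1896, 0.0044]
orientation: [0.113, 3.138, 0.0]
contact_force: [-1.3, 0.7, 6.1]
grip_width: 0.0168
gripper_force: 39.2
clock: 4.4
tcp_pos: [0.454, -0.1898, 0.1251]
orientation: [0.113, 3.135, -0.001]
contact_force: [0.3, -0.1, -1.0]
grip_width: 0.0169
gripper_force: 39.6
t 4.4 p [ 0.454  -0.1898  0.1251] yaw 175.9 j [ 0.03  0.32  0.29  2.1  -0.14  0.73  1.9 ] w 0.0169
(0.558, 0.197, 0.12, 5.1) [-0.0759, 0.3933, 0.0053] [-0.0007, 0.0043, -0.161]
```

View pics/w2.png

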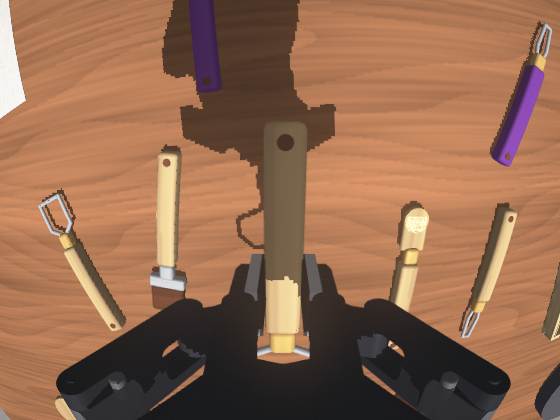

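The picture shows the wide tool held at mid-handle and hanging level (collar at 283,340, butt at 285,140). Next I carry it to the wide channel.

```bash
python3 -m handwheel '[{"dp":[-0.076,0.393,0.005],"delta_rot":[0,0,-0.161]},{"dp":[-0.076,0.393,0.005],"delta_rot":[0,0,-0.161]},{"dp":[-0.076,0.393,0.005],"delta_rot":[0,0,-0.161]},{"dp":[-0.076,0.393,0.005],"delta_rot":[0,0,-0.161]},{"dp":[-0.076,0.393,0.005],"delta_rot":[0,0,-0.161]},{"dp":[-0.076,0.393,0.005],"delta_rot":[0,0,-0.161]},{"dp":[-0.076,0.393,0.005],"delta_rot":[0,0,-0.161]},{"dp":[-0.076,0.393,0.005],"delta_rot":[0,0,-0.161]},{"dp":[-0.076,0.393,0.005],"delta_rot":[0,0,-0.161]}]'
python3 - <<'E'
from h import go
from bench import vision
import cv2
go((.559,.197,.05,5.1),(.559,.197,.0155,5.1))
f=vision.grab_frame("wrist"); cv2.imwrite("pics/w3.png",f["img"])
E
```

```text
clock: 5.58
tcp_pos: [0.5562, 0.1944, 0.1173]
orientation: [0.136, -3.137, 0.003]
contact_force: [-0.6, 0.1, 0.1]
grip_width: 0.0167
gripper_force: 39.5
t 5.58 p [0.5562 0.1944 0.1173] yaw -175.0 j [-0.56  0.47  0.15  1.87 -0.09  0.81  1.3 ] w 0.0167
(0.559, 0.197, 0.05, 5.1) [-0.0032, 0.0024, 0.0673] [-0.0019, -0.0021, -0.0023]
(0.559, 0.197, 0.0155, 5.1) [-0.0032, 0.0025, 0.1018] [-0.0019, -0.0021, -0.0023]
```

View pics/w3.png

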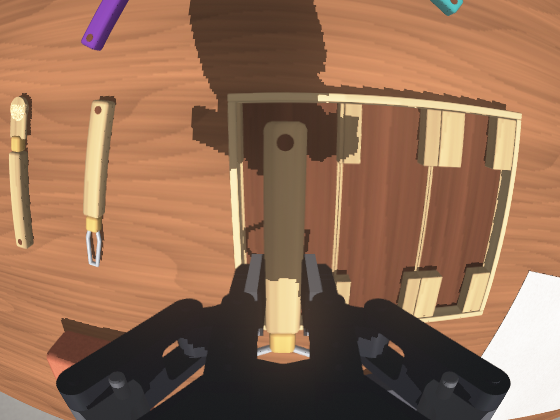

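The picture shows the tool above the right-hand (wide) channel and parallel to it (tray edge at x≈235, divider at x≈340). I lower it and release.

```bash
python3 -m handwheel '[{"dp":[-0.001,0,0.05],"delta_rot":[0,0,0]},{"dp":[-0.001,0,0.08],"delta_rot":[0,0,0]},{"dp":[-0.001,0,0.095],"delta_rot":[0,0,0]},{"dp":[-0.001,0,0.1025],"delta_rot":[0,0,0]},{"dp":[-0.001,0,0.1025],"delta_rot":[0,0,0]},{"dp":[-0.001,0,0.1025],"delta_rot":[0,0,0]}]'
python3 -m handwheel '[{"dp":[0,0,0],"delta_rot":[0,0,0]},{"dp":[0,0,0],"delta_rot":[0,0,0]},{"dp":[0,0,0],"delta_rot":[0,0,0]},{"dp":[0,0,0],"delta_rot":[0,0,0]}]' 0.5
python3 -m handwheel '[{"dp":[0,0,-0.05],"delta_rot":[0,0,0]},{"dp":[0,0,-0.1],"delta_rot":[0,0,0]},{"dp":[0,0,-0.14],"delta_rot":[0,0,0]},{"dp":[0,0,-0.14],"delta_rot":[0,0,0]}]'
python3 -c "
from h import go
go((.58,-.1,.16,5.1),(.519,-.405,.1,14.7))"
```

```text
clock: 6.38
tcp_pos: [0.5586, 0.1973, 0.0169]
orientation: [-0.14, 3.137, 0.001]
contact_force: [0.3, -0.7, -1.3]
grip_width: 0.0164
gripper_force: 39.5
clock: 6.88
tcp_pos: [0.5578, 0.1972, 0.0158]
orientation: [-0.14, 3.138, 0.0]
contact_force: [-0.3, -0.2, -0.1]
grip_width: 0.0429
gripper_force: 0.0
clock: 7.38
tcp_pos: [0.56, 0.1979, 0.1594]
orientation: [-0.139, 3.132, 0.004]
contact_force: [0.2, -0.7, 0.2]
grip_width: 0.0426
gripper_force: 0.0
t 7.38 p [0.56   0.1979 0.1594] yaw -174.9 j [-0.57  0.42  0.16  1.84 -0.08  0.88  1.29] w 0.0426
(0.58, -0.1, 0.16, 5.1) [0.0066, -0.2985, -0.0014] [0.0025, 0.0064, -0.0001]
(0.519, -0.405, 0.1, 14.7) [0.0948, -0.5971, 0.0573] [0.0019, 0.0066, -0.1676]
```

```bash
python3 -m handwheel '[{"dp":[0.095,-0.597,0.057],"delta_rot":[0,0,-0.168]},{"dp":[0.095,-0.597,0.057],"delta_rot":[0,0,-0.168]},{"dp":[0.095,-0.597,0.057],"delta_rot":[0,0,-0.168]},{"dp":[0.095,-0.597,0.057],"delta_rot":[0,0,-0.168]},{"dp":[0.095,-0.597,0.057],"delta_rot":[0,0,-0.168]},{"dp":[0.095,-0.597,0.057],"delta_rot":[0,0,-0.168]},{"dp":[0.095,-0.597,0.057],"delta_rot":[0,0,-0.168]},{"dp":[0.095,-0.597,0.057],"delta_rot":[0,0,-0.168]},{"dp":[0.095,-0.597,0.057],"delta_rot":[0,0,-0.168]},{"dp":[0.095,-0.597,0.057],"delta_rot":[0,0,-0.168]},{"dp":[0.095,-0.597,0.057],"delta_rot":[0,0,-0.168]},{"dp":[0.095,-0.597,0.057],"delta_rot":[0,0,-0.168]}]' 0.7
python3 - <<'E'
from h import go
from bench import vision
import cv2
go((.519,-.405,.004,14.7))
f=vision.grab_frame("wrist"); cv2.imwrite("pics/w4.png",f["img"])
f=vision.grab_frame("top"); cv2.imwrite("pics/tray2.png",cv2.resize(f["img"][155:241,132:232],None,fx=6,fy=6,interpolation=cv2.INTER_CUBIC))
E
```

```text
clock: 8.88
tcp_pos: [0.516, -0.4048, 0.0975]
orientation: [0.403, -3.114, -0.003]
contact_force: [0.1, 0.2, -0.8]
grip_width: 0.0599
gripper_force: 0.0
t 8.88 p [ 0.516  -0.4048  0.0975] yaw -165.2 j [ 0.42  0.6   0.22  1.72 -0.16  0.84  2.53] w 0.0599
(0.519, -0.405, 0.004, 14.7) [-0.003, -0.0012, 0.0935] [0.0021, -0.001, 0.0009]
```

View pics/w4.png

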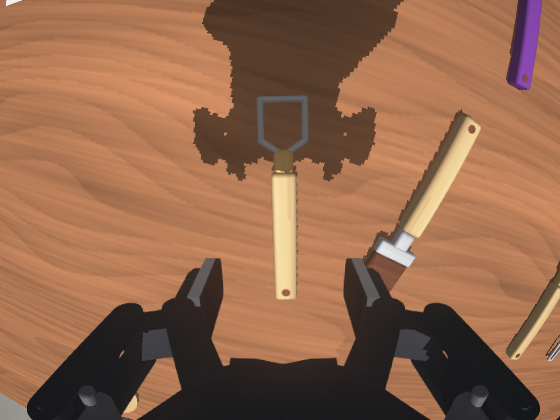

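View pics/tray2.png

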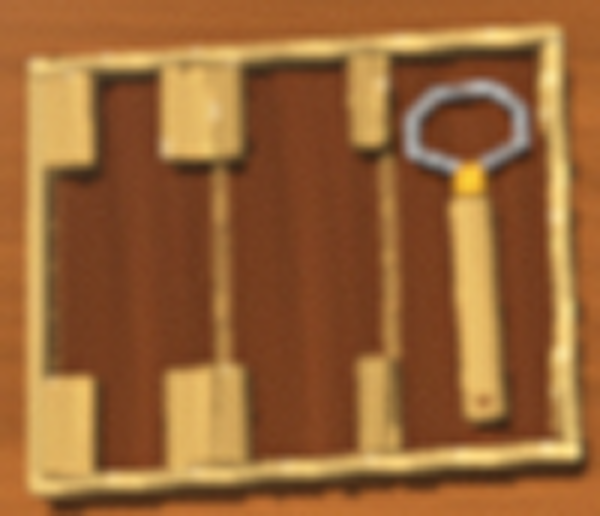

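The wide tool lies centred in its channel (loop at 467,125, handle at 480,300). In the wrist picture the mid tool (285,235) is centred between the fingers, and the brush head (390,255) is clear of them. I grasp it.

```bash
python3 -m handwheel '[{"dp":[0,-0.001,0.06],"delta_rot":[0,0,0]},{"dp":[0,-0.001,0.085],"delta_rot":[0,0,0]},{"dp":[0,-0.001,0.0945],"delta_rot":[0,0,0]},{"dp":[0,-0.001,0.0945],"delta_rot":[0,0,0]}]'
python3 -m handwheel '[{"dp":[0,0,0],"delta_rot":[0,0,0]},{"dp":[0,0,0],"delta_rot":[0,0,0]},{"dp":[0,0,0],"delta_rot":[0,0,0]},{"dp":[0,0,0],"delta_rot":[0,0,0]},{"dp":[0,0,0],"delta_rot":[0,0,0]},{"dp":[0,0,0],"delta_rot":[0,0,0]}]' 0 40
python3 -m handwheel '[{"dp":[0,0,-0.05],"delta_rot":[0,0,0]},{"dp":[0,0,-0.1],"delta_rot":[0,0,0]},{"dp":[0,0,-0.12],"delta_rot":[0,0,0]},{"dp":[0,0,-0.12],"delta_rot":[0,0,0]}]'
python3 -c "
from h import go
go((.571,.277,.12,5.1))"
```

```text
clock: 9.48
tcp_pos: [0.5171, -0.4061, 0.0044]
orientation: [-0.405, 3.115, 0.001]
contact_force: [-0.4, 1.1, 0.8]
grip_width: 0.06
gripper_force: 0.0
clock: 10.22
tcp_pos: [0.5173, -0.4074, 0.0056]
orientation: [-0.403, 3.114, -0.002]
contact_force: [-0.2, 1.4, 6.0]
grip_width: 0.0169
gripper_force: 39.9
clock: 10.72
tcp_pos: [0.5172, -0.4073, 0.1255]
orientation: [-0.403, 3.114, -0.003]
contact_force: [-0.9, -0.5, -2.1]
grip_width: 0.0169
gripper_force: 39.1
t 10.72 p [ 0.5172 -0.4073  0.1255] yaw -165.3 j [ 0.41  0.56  0.23  1.7  -0.16  0.89  2.53] w 0.0169
(0.571, 0.277, 0.12, 5.1) [-0.2261, 0.6481, 0.0047] [-0.0017, 0.002, 0.1682]
```

```bash
python3 -m handwheel '[{"dp":[-0.223,0.648,0.005],"delta_rot":[0,0,0.168]},{"dp":[-0.223,0.648,0.005],"delta_rot":[0,0,0.168]},{"dp":[-0.223,0.648,0.005],"delta_rot":[0,0,0.168]},{"dp":[-0.223,0.648,0.005],"delta_rot":[0,0,0.168]},{"dp":[-0.223,0.648,0.005],"delta_rot":[0,0,0.168]},{"dp":[-0.223,0.648,0.005],"delta_rot":[0,0,0.168]},{"dp":[-0.223,0.648,0.005],"delta_rot":[0,0,0.168]},{"dp":[-0.223,0.648,0.005],"delta_rot":[0,0,0.168]},{"dp":[-0.223,0.648,0.005],"delta_rot":[0,0,0.168]},{"dp":[-0.223,0.648,0.005],"delta_rot":[0,0,0.168]},{"dp":[-0.223,0.648,0.005],"delta_rot":[0,0,0.168]},{"dp":[-0.223,0.648,0.005],"delta_rot":[0,0,0.168]}]'
python3 -m handwheel '[{"dp":[0,0,0],"delta_rot":[0,0,0]},{"dp":[0,0,0],"delta_rot":[0,0,0]}]'
python3 - <<'E'
from h import go
from bench import vision
import cv2
go((.568,.2765,.0165,5.1))
f=vision.grab_frame("wrist"); cv2.imwrite("pics/w5.png",f["img"])
E
```

```text
clock: 12.22
tcp_pos: [0.5645, 0.2836, 0.1165]
orientation: [0.155, -3.134, -0.003]
contact_force: [0.7, -0.9, -1.2]
grip_width: 0.0167
gripper_force: 39.1
clock: 12.48
tcp_pos: [0.5673, 0.274, 0.1183]
orientation: [0.136, -3.137, 0.003]
contact_force: [-0.9, 0.5, -0.1]
grip_width: 0.0169
gripper_force: 39.1
t 12.47 p [0.5673 0.274  0.1183] yaw -175.0 j [-0.68  0.53  0.18  1.77 -0.12  0.85  1.21] w 0.0169
(0.568, 0.2765, 0.0165, 5.1) [-0.0011, 0.0026, 0.1018] [-0.0017, -0.0016, -0.0025]
```

View pics/w5.png

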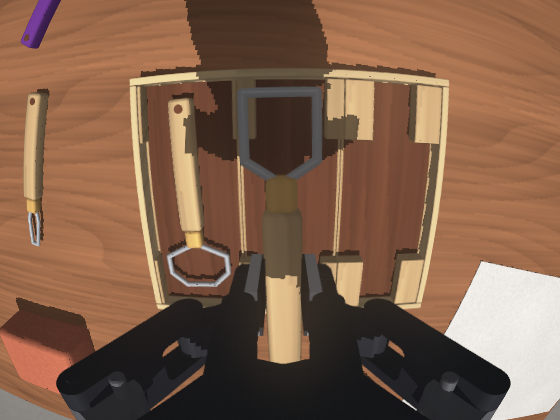

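The picture shows the mid tool over the middle channel (dividers at 242 and 338), parallel to it. I lower it with a 2 mm sideways correction.

```bash
python3 -m handwheel '[{"dp":[-0.001,0.002,0.05],"delta_rot":[0,0,0]},{"dp":[-0.001,0.002,0.08],"delta_rot":[0,0,0]},{"dp":[-0.001,0.002,0.095],"delta_rot":[0,0,0]},{"dp":[-0.001,0.002,0.102],"delta_rot":[0,0,0]},{"dp":[-0.001,0.002,0.102],"delta_rot":[0,0,0]},{"dp":[-0.001,0.002,0.102],"delta_rot":[0,0,0]}]'
python3 -m handwheel '[{"dp":[0,0,0],"delta_rot":[0,0,0]},{"dp":[0,0,0],"delta_rot":[0,0,0]},{"dp":[0,0,0],"delta_rot":[0,0,0]},{"dp":[0,0,0],"delta_rot":[0,0,0]}]' 0.5
python3 -m handwheel '[{"dp":[0,0,-0.05],"delta_rot":[0,0,0]},{"dp":[0,0,-0.1],"delta_rot":[0,0,0]},{"dp":[0,0,-0.13],"delta_rot":[0,0,0]},{"dp":[0,0,-0.13],"delta_rot":[0,0,0]},{"dp":[0,0,-0.13],"delta_rot":[0,0,0]}]'
python3 -c "
from h import go
go((.547,.023,.1,-8.3))"
```

```text
clock: 13.28
tcp_pos: [0.5691, 0.2789, 0.0185]
orientation: [-0.14, 3.137, 0.002]
contact_force: [0.0, 1.0, -0.5]
grip_width: 0.0172
gripper_force: 39.1
clock: 13.78
tcp_pos: [0.5683, 0.2786, 0.0174]
orientation: [-0.14, 3.138, 0.0]
contact_force: [-0.4, 0.4, 0.1]
grip_width: 0.0429
gripper_force: 0.0
clock: 14.4
tcp_pos: [0.5676, 0.2784, 0.1465]
orientation: [0.14, -3.137, 0.001]
contact_force: [-0.2, -0.0, -0.4]
grip_width: 0.0428
gripper_force: 0.0
t 14.4 p [0.5676 0.2784 0.1465] yaw -174.9 j [-0.69  0.5   0.18  1.75 -0.11  0.91  1.2 ] w 0.0428
(0.547, 0.023, 0.1, -8.3) [0.0433, -0.2525, 0.0467] [-0.0006, -0.0012, 0.2343]
```

```bash
python3 -m handwheel '[{"dp":[0.043,-0.2525,0.047],"delta_rot":[0,0,0.234]},{"dp":[0.043,-0.2525,0.047],"delta_rot":[0,0,0.234]},{"dp":[0.043,-0.2525,0.047],"delta_rot":[0,0,0.234]},{"dp":[0.043,-0.2525,0.047],"delta_rot":[0,0,0.234]},{"dp":[0.043,-0.2525,0.047],"delta_rot":[0,0,0.234]},{"dp":[0.043,-0.2525,0.047],"delta_rot":[0,0,0.234]},{"dp":[0.043,-0.2525,0.047],"delta_rot":[0,0,0.234]},{"dp":[0.043,-0.2525,0.047],"delta_rot":[0,0,0.234]}]' 0.6
python3 - <<'E'
from h import go
from bench import vision
import cv2,numpy as np
go((.547,.023,.004,-8.3))
f=vision.grab_frame("wrist"); g=vision.grab_frame("top")["img"][155:241,132:232]
cv2.imwrite("pics/w6.png",np.hstack([f["img"][:,110:450],cv2.resize(g,(440,420),interpolation=cv2.INTER_CUBIC)]))
E
```

```text
clock: 15.4
tcp_pos: [0.5481, 0.0252, 0.1003]
orientation: [0.223, 3.134, 0.001]
contact_force: [0.4, 0.7, -0.0]
grip_width: 0.0511
gripper_force: 0.0
t 15.4 p [0.5481 0.0252 0.1003] yaw 171.9 j [-0.36  0.45  0.26  1.99 -0.17  0.73  1.42] w 0.0511
(0.547, 0.023, 0.004, -8.3) [0.0008, -0.0024, 0.0963] [0.0006, -0.0, 0.003]
```

View pics/w6.png

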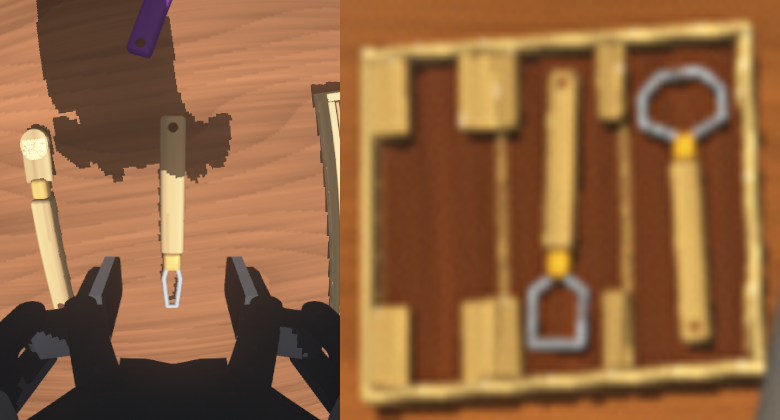

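The mid tool lies in its channel clear of the blocks (loop at 558,315 between the blocks at 517 and 602). The slim tool (172,210) is centred between the fingers, and the knife is clear of them. I grasp it.

```bash
python3 -m handwheel '[{"dp":[0.001,-0.001,0.06],"delta_rot":[0,0,0]},{"dp":[0.001,-0.001,0.085],"delta_rot":[0,0,0]},{"dp":[0.001,-0.001,0.096],"delta_rot":[0,0,0]},{"dp":[0.001,-0.001,0.096],"delta_rot":[0,0,0]}]'
python3 -m handwheel '[{"dp":[0,0,0],"delta_rot":[0,0,0]},{"dp":[0,0,0],"delta_rot":[0,0,0]},{"dp":[0,0,0],"delta_rot":[0,0,0]},{"dp":[0,0,0],"delta_rot":[0,0,0]},{"dp":[0,0,0],"delta_rot":[0,0,0]},{"dp":[0,0,0],"delta_rot":[0,0,0]}]' 0 40
python3 -m handwheel '[{"dp":[0,0,-0.05],"delta_rot":[0,0,0]},{"dp":[0,0,-0.1],"delta_rot":[0,0,0]},{"dp":[0,0,-0.12],"delta_rot":[0,0,0]},{"dp":[0,0,-0.12],"delta_rot":[0,0,0]}]'
python3 -c "
from h import go
go((.545,.353,.12,5.1))"
```

```text
clock: 16.0
tcp_pos: [0.5469, 0.0227, 0.0042]
orientation: [-0.227, -3.133, 0.0]
contact_force: [-0.6, -0.2, -0.3]
grip_width: 0.0512
gripper_force: 0.0
clock: 16.75
tcp_pos: [0.5478, 0.0226, 0.0056]
orientation: [0.227, 3.131, 0.001]
contact_force: [-1.1, -0.0, 6.8]
grip_width: 0.0168
gripper_force: 40.0
clock: 17.25
tcp_pos: [0.548, 0.0226, 0.1262]
orientation: [0.227, 3.129, 0.002]
contact_force: [0.2, -0.6, -0.5]
grip_width: 0.0168
gripper_force: 39.2
t 17.25 p [0.548  0.0226 0.1262] yaw 171.7 j [-0.38  0.41  0.28  1.97 -0.16  0.78  1.42] w 0.0168
(0.545, 0.353, 0.12, 5.1) [0.0507, 0.3265, 0.0065] [0.0012, 0.0042, -0.2338]
```

```bash
python3 -m handwheel '[{"dp":[0.051,0.3265,0.006],"delta_rot":[0,0,-0.234]},{"dp":[0.051,0.3265,0.006],"delta_rot":[0,0,-0.234]},{"dp":[0.051,0.3265,0.006],"delta_rot":[0,0,-0.234]},{"dp":[0.051,0.3265,0.006],"delta_rot":[0,0,-0.234]},{"dp":[0.051,0.3265,0.006],"delta_rot":[0,0,-0.234]},{"dp":[0.051,0.3265,0.006],"delta_rot":[0,0,-0.234]},{"dp":[0.051,0.3265,0.006],"delta_rot":[0,0,-0.234]},{"dp":[0.051,0.3265,0.006],"delta_rot":[0,0,-0.234]},{"dp":[0.051,0.3265,0.006],"delta_rot":[0,0,-0.234]},{"dp":[0.051,0.3265,0.006],"delta_rot":[0,0,-0.234]},{"dp":[0.051,0.3265,0.006],"delta_rot":[0,0,-0.234]}]'
python3 - <<'E'
from h import go
from bench import vision
import cv2
go((.545,.353,.0165,5.1))
f=vision.grab_frame("wrist"); cv2.imwrite("pics/w7.png",f["img"])
E
```

```text
clock: 18.62
tcp_pos: [0.5436, 0.3523, 0.1185]
orientation: [-0.139, 3.138, 0.0]
contact_force: [-0.4, -0.1, 0.3]
grip_width: 0.0168
gripper_force: 39.2
t 18.62 p [0.5436 0.3523 0.1185] yaw -174.9 j [-0.79  0.55  0.17  1.73 -0.12  0.87  1.09] w 0.0168
(0.545, 0.353, 0.0165, 5.1) [-0.0014, 0.0005, 0.102] [0.0001, 0.0002, -0.0006]
```

View pics/w7.png

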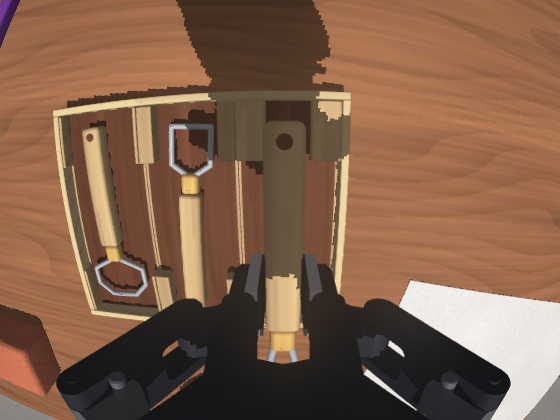

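The picture shows the slim tool (284,200) over the narrow channel (block edges at ≈264 and 310). I lower and release it.

```bash
python3 -m handwheel '[{"dp":[-0.001,0.001,0.05],"delta_rot":[0,0,0]},{"dp":[-0.001,0.001,0.08],"delta_rot":[0,0,0]},{"dp":[-0.001,0.001,0.095],"delta_rot":[0,0,0]},{"dp":[-0.001,0.001,0.102],"delta_rot":[0,0,0]},{"dp":[-0.001,0.001,0.102],"delta_rot":[0,0,0]},{"dp":[-0.001,0.001,0.102],"delta_rot":[0,0,0]}]'
python3 -m handwheel '[{"dp":[0,0,0],"delta_rot":[0,0,0]},{"dp":[0,0,0],"delta_rot":[0,0,0]},{"dp":[0,0,0],"delta_rot":[0,0,0]},{"dp":[0,0,0],"delta_rot":[0,0,0]}]' 0.45
python3 -m handwheel '[{"dp":[0,0,-0.05],"delta_rot":[0,0,0]},{"dp":[0,0,-0.1],"delta_rot":[0,0,0]},{"dp":[0,0.1,-0.15],"delta_rot":[0,0,0]},{"dp":[0,0.2,-0.15],"delta_rot":[0,0,0]},{"dp":[0.1,0.3,-0.15],"delta_rot":[0,0,0]},{"dp":[0.1,0.3,-0.15],"delta_rot":[0,0,0]},{"dp":[0.1,0.3,-0.15],"delta_rot":[0,0,0]},{"dp":[0.1,0.3,-0.15],"delta_rot":[0,0,0]},{"dp":[0.1,0.3,-0.15],"delta_rot":[0,0,0]},{"dp":[0.1,0.3,-0.15],"delta_rot":[0,0,0]}]'
python3 - <<'E'
from bench import vision
import cv2
g=vision.grab_frame("top")["img"]
cv2.imwrite("pics/end.png",cv2.resize(g[95:350,125:465],None,fx=2.2,fy=2.2,interpolation=cv2.INTER_CUBIC))
E
```

```text
clock: 19.42
tcp_pos: [0.5451, 0.3544, 0.0175]
orientation: [-0.14, 3.137, 0.002]
contact_force: [0.2, -0.6, -0.5]
grip_width: 0.0168
gripper_force: 39.3
clock: 19.92
tcp_pos: [0.5443, 0.3539, 0.0163]
orientation: [-0.14, 3.138, 0.0]
contact_force: [-0.4, 0.3, -0.8]
grip_width: 0.0386
gripper_force: 0.0
clock: 21.18
tcp_pos: [0.4205, 0.6414, 0.1661]
orientation: [-0.135, 3.137, -0.003]
contact_force: [0.7, -0.8, 0.1]
grip_width: 0.0387
gripper_force: 0.0
```

View pics/end.png

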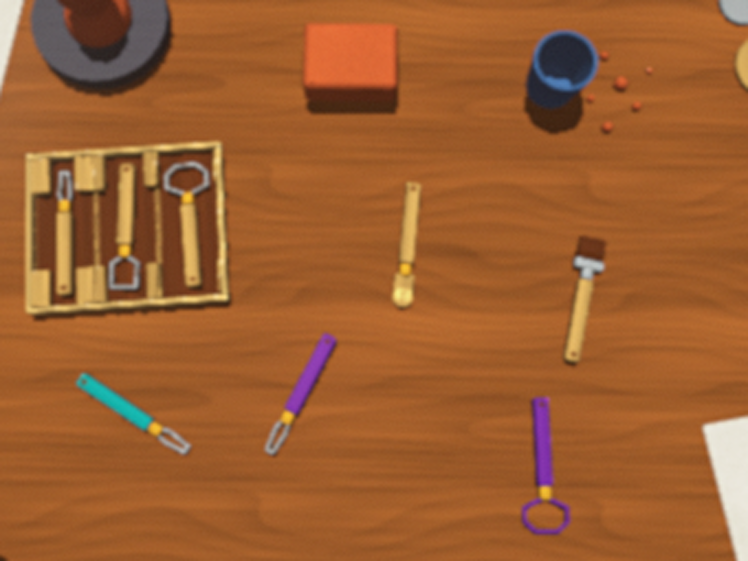

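All three tools lie in their channels (64,235; 125,230; 188,225), and everything else is where it started.

```bash
python3 -c "
from bench import r
print(r.hand_in())"
```

```text
the job is handed in; nothing more can be done
None
```

The wide, mid and slim loop tools each lie flat in their matching tray channels, nothing else was moved, and the job was handed in at about 21 s of the 83 s allowed; the hand-in returned no verdict.

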